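Draw the wax cup out of a tilted melter with a T-hook

TASK

Take the T-handled hook from its stand, catch the cup's wire bail with it deep in the leaning melter, draw the hot cup out and stand it upright on the round cork mat, setting it down gently. Touch the cup only with the hook, never tip it right over, and leave the other things as they are. Then hang the hook back, upright, in the empty bay of its stand and let go.

Things in the scene. Friction and masses are not known exactly. Their poses are not given: they have to be found in the camera images.
- hook_grip (a point): Centre of the hook's dark wooden T-handle: bar 120 long (x) by 22 wide, flat-sided (y) by 24 high (z) mm; tool 150 g. A straight 6 mm steel shank runs from its middle along -z, ending in a J. The J's free limb is on the +x side, 18 mm from the shank (centre lines, gap 12), its top 97 mm below this point; the J's lowest point is 117 mm below. Starts hanging upright in a bay, +x towards the robot.
- hook_seat (a point): Where the bail's wire centre rests in the J: 9 mm along +x and 108.5 mm along -z from the handle's centre. Axes as the hook's.
- cup_bail (a point): Top of the cup's bail, centre of the 5 mm wire: a stiff arch fixed upright across the cup in its y-z plane, 52 mm wide (centre lines), half round above, straight below. z is the cup's axis, up. This point is on that axis, 90 mm above the base and 40 mm above the flat orange lid. At the start the cup leans with the well, on its floor and against its low (robot) side, bail top 57 mm inside the mouth.
- cup_base (a point): Centre of the underside of the lidded aluminium cup: foot 60 mm across, lid 66 mm (widest), 50 mm high without the bail, 0.26 to 0.46 kg. Axes as cup_bail. The cup swings freely when it hangs on the hook.
- well_mouth (a point): Centre of the melter's mouth. z points out along the well's axis, which leans 0.52 rad (30 degrees) from vertical towards the robot; x points up-slope, away from the robot, in the plane of the mouth; y across. The round well is 80 mm wide and 147 mm deep, the barrel 116 mm wide outside. Melter fixed, base 230 x 172 mm, control box in front below the mouth; its highest point is 0.22 m above the table.
- mat_top (a point): Centre of the top face of the round cork mat, 120 mm in diameter, 8 mm thick, fixed on the table. The bottle, tin and jar stand round it.
- bay0 (a point): Bay 0 of the fixed wooden stand: where a T-handle's centre is when it hangs there, bar along x (either way round). The bar's ends lie on two upright frames (inner faces 74 mm apart in x) in notches 33 mm wide (y), 11 deep, floors 150 mm above the table; the shank hangs between. The bays are 100 mm apart along y, bay 0 on the -y side: one has the hook, the other the skimmer.
- bay1 (a point): Bay 1 of the fixed wooden stand: where a T-handle's centre is when it hangs there, bar along x (either way round). The bar's ends lie on two upright frames (inner faces 74 mm apart in x) in notches 33 mm wide (y), 11 deep, floors 150 mm above the table; the shank hangs between. The bays are 100 mm apart along y, bay 1 on the +y side: one has the hook, the other the skimmer.
- skimmer_grip (a point): Centre of the pale wooden T-handle (same size as the hook's) of the skimmer, which ends in a flat 52 mm disc: a bystander, hanging in the other bay.
- bottle: Clear bottle with a green cap, 64 mm across, 150 mm high; origin under its foot. Bystander.
- tin: Red tin, 68 mm across, 110 mm high; origin under its foot. Bystander.
- jar: Glass jar with yellow lid, 60 mm across, 75 mm high; origin under its foot. Bystander.
- brush_pot: Green pot with brushes, 80 mm across, brushes up to 175 mm high; origin under its foot. Bystander behind the stand.
- dish: Small white ceramic palette dish, 72 mm across, 30 mm high, before the melter; origin under its foot. Bystander.

How it is judged (in metres and radians):
On the way, in this order (a step that is already met when the one before it is completed fails the run):
1. the cup hangs on the hook, drawn wholly out of the well (contact force between hook and cup above 0.8 N and z of cup_base in the frame of well_mouth above 0.002 m), for 0.2 s.
2. the cup stands upright on the cork mat, its whole foot on the cork, and the hook is clear of it (horizontal distance between cup_base and mat_top below 0.03 m and height (world z) of cup_base between 0.004 and 0.012 m and angle between cup_base's own z axis and vertical below 0.08 rad and contact force between hook and cup below 0.05 N and distance between hook_seat and cup_bail above 0.03 m), for 0.2 s.
At the end, for the whole second after the job is handed in: Cup at rest, upright (within 4.5 degrees), its whole foot on the cork mat (centres within 30 mm); hook at rest in a bay of the stand, its handle within 16 mm of the bay's point, along the bay within 8.5 degrees, upright within 7 degrees, let go (horizontal distance between cup_base and mat_top below 0.03 m and height (world z) of cup_base between 0.004 and 0.012 m and angle between cup_base's own z axis and vertical below 0.08 rad and linear speed of each of cup, hook below 0.02 m/s and ((distance between hook_grip and bay0 below 0.016 m and angle between the x axis of hook_grip and the x axis of bay0, either way round below 0.15 rad) or (distance between hook_grip and bay1 below 0.016 m and angle between the x axis of hook_grip and the x axis of bay1, either way round below 0.15 rad)) and angle between hook_grip's own z axis and vertical below 0.12 rad); the robot touches nothing.
It fails at once if the gripper or arm touches the cup (contact force between any of the fingers, the arm and cup above 0.5 N).
It fails at once if the cup is tipped right over (more than 63 degrees) (angle between cup_base's own z axis and vertical above 1.1 rad).
It fails at once if the cup is dropped or banged down on the cork mat (more than 30 N) (contact force between cup and cork_mat above 30 N).
It fails at once if a bystander is moved more than 20 mm (distance of any of bottle, tin, jar, brush_pot, dish, skimmer_grip from where it was at the start of the episode above 0.02 m).
It also fails if it takes over 72 s, if anything falls off the work surface, if the arm or the gripper's body presses on something with over 40 N, if the wrist force passes 120 N, or if a joint passes its speed limit or range.

ROBOT

A 6-joint arm with a two-finger parallel gripper is mounted at the origin on the work surface. World frame = base frame: x ahead of the robot, y to its left, z up, the work surface at z = 0. Lengths are in mm, angles in rad, forces in N, time in s.
With the tool pointing down it reaches from about 300 to 775 mm from the base axis. Payload 14.6 kg.
Tool frame: the origin (TCP) lies at the very end of the fingers, on their centre line; the grasp point (between the pads) lies 19 mm behind it; z points along the fingers, y is the line along which they close (so a half turn about z gives the same grasp; the last joint's range is limited). The gripper opens to 94 mm and grips with 3 to 60 N. Pads are 16 mm wide; open, the fingers measure 119 mm over their backs; the gripper's body (75 mm by 177 mm) begins 78 mm behind the grasp point.
Start: joints at [-1.374, 0.3, 1.521, -0, 1.321, -0.067], TCP at [143.406, -530.965, 205.446] pointing down, gripper open.
Joint ranges: [-3.03, 3.03], [-0.79, 2.21], [0.23, 2.52], [-1.04, 4.18], [0, 3.07], [-2.55, 2.55]. Speed limits (rad/s): [2.22, 2.22, 2.57, 3.14, 3.14, 3.14].

INTERFACE

Orientations are given as [roll, pitch, yaw] about the fixed x, y, z axes, in that order (R = Rz(yaw) Ry(pitch) Rx(roll)).
In Python, from cell import manip gives the robot as it stands.
- The arm moves only by the tool servo_tool, never from a script. Its argument "motion" is a list that holds one entry, the list of rows, each a list of 7 numbers: the shift along the world's x, y, z as a fraction of full scale, then the turn, a rotation vector about the world's x, y, z as a fraction of full scale, then the closure, from 0 (fully open) to 1 (shut). In form: [[[x, y, z, rx, ry, rz, gripper], ...]]. A call has 1 to 10 rows; each row is the pose to reach, as a shift and turn from the pose commanded when the call began, turning the shorter way round; what a row does not reach only later rows make up. Full scale, the value 1, is 0.5 m for a shift and pi rad for a turn. A row lasts 1/10 s, in which the tool goes at most 50 mm and 8.59 degrees, less where a joint would pass 70% of its speed; a pose out of reach is approached as far as the arm can. A call with a number of a shift or a turn outside -1 to 1 is refused whole. A call with a gripper value outside its range is refused whole. The fingers move at their own pace and stop on an object; "newtons" is the grip in N (left out, the last holds). Time passes only in rows, so rows that repeat a pose let the fingers close. It gives the time, the measured TCP pose, the force, the opening and the grip force at its end, in the units of the state.
- manip.read_state(): the state, without advancing time (a new reading comes with each control period).
- manip.camera(name): name is "scene" or "side" or "wrist"; returns a dict with "frame" (420x560x3 uint8, red, green, blue), "range_z" (420x560 float32, mm along the optical axis (not along the pixel's ray), 0 where there is no reading), "vfov" (degrees; the focal length in pixels is half the picture's height over the tangent of half this angle, whatever the lens; pixels are square), "cx", "cy" (the principal point, pixels), "k1" (the pictures are not rectified: a ray, as slopes to the right and down, at radius r is drawn at 1 + k1 r^2 times it, then the intrinsics apply), "cam_to_world" (4x4, takes a point from camera to world coordinates). Camera axes: x right, y down, z forward; pixel columns grow to the right and rows downward; lengths in mm; the calibration is good to about 2 mm. A picture is of the moment at which its call begins.
- manip.sign_off(): hands the job in; it is judged then, once.
The state is a dict: "clock": time; "joints": joint angles; "qd": joint speeds; "effort": joint torques, N m; "eef_pos": TCP position; "eef_rot": TCP orientation; "wrist_force": force on the tool from outside, world axes, zero at the start; "moment": the same for the moment, N m; "finger_gap": finger opening in mm; "finger_force": force on a finger pad.
Only numpy, scipy, OpenCV 4.12 (cv2) and the standard library are available. Lean on these libraries where they do the work, as an engineer would, in place of code of your own. Each camera call takes 0.05 s, during which the arm holds its last target. There are 200 camera calls.

## Working session

There is one attempt and no reset: what is moved stays moved. The work goes in short steps, Python scripts to look and compute and a tool call to move; the robot and the scene stay as the last step left them, time stands still between calls to the robot, and variables do not carry over. Pictures are saved under pics/ and viewed, at most 13 in all, crops included, and the job is handed in when it is done.

Besides the shell and the picture viewer there is one more tool, called after "Call:" by a JSON object that holds its "name" and its "arguments". servo_tool: Moves the arm, as the interface text tells. Its arguments: {"type":"object","properties":{"motion":{"type":"array"},"newtons":{"type":"number"}},"required":["motion"]}

```bash
mkdir -p pics; cat > h.py <<'E'
import numpy as np, cv2
from cell import manip
def shot(n,fn=None):
    c=manip.camera(n)
    if fn: cv2.imwrite('pics/'+fn,c['frame'][:,:,::-1])
    np.savez('pics/'+n+'.npz',**c)
    return c
def cloud(c):
    h,w=c['range_z'].shape; f=h/2/np.tan(np.radians(c['vfov'])/2)
    K=np.array([[f,0,c['cx']],[0,f,c['cy']],[0,0,1.]])
    v,u=np.mgrid[0:h,0:w]
    p=np.stack([u,v],-1).reshape(-1,1,2).astype(np.float64)
    n=cv2.undistortPoints(p,K,np.array([float(c['k1']),0,0,0])).reshape(h,w,2)
    z=c['range_z'].astype(float)
    P=np.stack([n[...,0]*z,n[...,1]*z,z,np.ones_like(z)],-1)@np.array(c['cam_to_world']).T
    P=P[...,:3]; P[z<=0]=np.nan
    return P
E
python3 - <<'E'
from h import *
for n in('scene','side'):
    c=shot(n,n+'0.png'); print(n,np.array(c['cam_to_world']).round(2).tolist(),c['vfov'],c['k1'])
s=manip.read_state(); print(s)
E
```

```text
scene [[0.23, 0.74, -0.63, 1439.76], [0.97, -0.16, 0.16, -217.39], [0.02, -0.65, -0.76, 1224.42], [0.0, 0.0, 0.0, 1.0]] 54.53155444080933 -0.10308447387183754
side [[-0.98, -0.11, 0.19, 278.47], [-0.22, 0.57, -0.79, 1093.6], [-0.02, -0.81, -0.58, 958.78], [0.0, 0.0, 0.0, 1.0]] 45.27931089832186 -0.15349906146712122
{'clock': 0.1, 'joints': array([-1.37360000e+00,  3.00394296e-01,  1.52150161e+00,  1.42046650e-05,
        1.32066705e+00, -6.66339528e-02]), 'qd': array([ 0.00220145, -0.00153601, -0.0012299 ,  0.00057664, -0.00097963,
        0.00214481]), 'effort': array([ 1.46340280e-03, -5.32638502e+01, -3.53279757e+01,  7.09460699e-02,
        2.35438946e-02, -6.11528935e-05]), 'eef_pos': array([ 143.36878321, -530.75808677,  204.96207055]), 'eef_rot': array([-3.14062542e+00, -7.83357489e-05,  2.63826721e-01]), 'wrist_force': array([0.37588889, 0.46972042, 0.34801674]), 'moment': array([ 0.0568953 , -0.04126527, -0.02353001]), 'finger_force': 0.0, 'finger_gap': 93.94487838248233}
```

View pics/scene0.png

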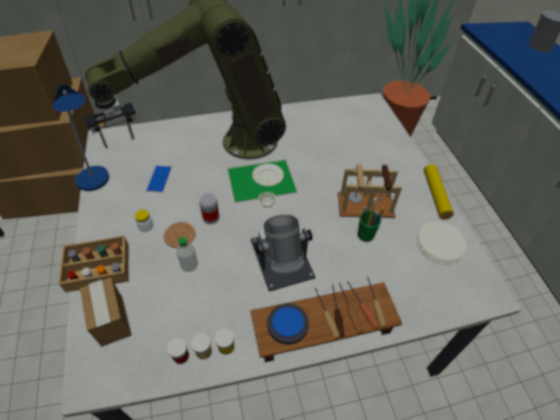

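View pics/side0.png

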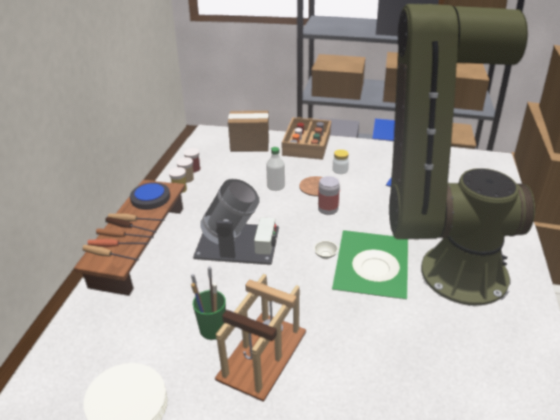

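The scene camera shows the dark-handled hook in the stand at (388,178), the pale skimmer at (361,178), the melter at (285,240) and the mat at (180,235) between tin, bottle and jar. In the side view the hook is at (248,323) and the mouth at (240,190).

```bash
python3 - <<'E'
from h import *
C={}
for n in('scene','side'):
    c=dict(np.load('pics/'+n+'.npz')); C[n]=(c['frame'].astype(int),cloud(c))
def comp(n,box,mask_fn,zl):
    f,P=C[n]; u0,v0,u1,v1=box
    f=f[v0:v1,u0:u1];p=P[v0:v1,u0:u1]
    m=mask_fn(f)&(p[...,2]>zl[0])&(p[...,2]<zl[1]); q=p[m]
    return q
dark=lambda f:f.sum(-1)<200
def rep(name,q):
    if len(q)<5: print(name,len(q));return
    xy=q[:,:2];w,V=np.linalg.eigh(np.cov(xy.T))
    print(name,len(q),'med',np.median(q,0).round(1),'mid',((np.percentile(q,3,0)+np.percentile(q,97,0))/2).round(1),'ext',np.sqrt(w*12).round(1),'yaw',np.degrees(np.arctan2(V[1,1],V[0,1])).round(1))
rep('hook side',comp('side',(215,305,285,345),dark,(150,190)))
rep('hook scene',comp('scene',(375,160,402,205),dark,(150,190)))
pale=lambda f:(f[...,0]>120)&(f[...,0]-f[...,2]>35)
rep('skim side',comp('side',(235,275,305,310),pale,(163,190)))
rep('skim scene',comp('scene',(350,160,380,205),pale,(163,190)))
cork=lambda f:(f[...,0]-f[...,2]>40)
rep('mat scene',comp('scene',(155,215,205,255),cork,(3,15)))
rep('mat side',comp('side',(290,170,345,200),cork,(3,15)))
f,P=C['scene']; 
for z0,z1 in((100,130),(200,225),(210,230)): rep('melter%d'%z0,comp('scene',(240,200,330,290),lambda f:f[...,0]>-1,(z0,z1)))
# heights of objects
for nm,b in(('tin',(195,190,225,225)),('bottle',(170,232,202,275)),('jar',(130,205,156,232)),('dish',(255,190,278,210))):
    q=comp('scene',b,lambda f:f[...,0]>-1,(15,250)); t=np.percentile(q[:,2],97); rep(nm,q[q[:,2]>t-12]); 
E
python3 - <<'E'
import cv2,numpy as np
a=cv2.imread('pics/scene0.png')[195:295,230:350];b=cv2.imread('pics/side0.png')[170:270,180:300]
cv2.imwrite('pics/c1.png',cv2.resize(np.vstack([a,b])if 0 else np.hstack([a,b]),(792,330),interpolation=cv2.INTER_CUBIC))
E
```

```text
hook side 302 med [495.1 441.3 166.8] mid [498.3 439.6 165.1] ext [  7.7 124.5] yaw 166.6
hook scene 159 med [518.  424.  170.3] mid [507.3 426.3 163.9] ext [ 33.5 118.2] yaw 167.3
skim side 476 med [473.4 336.5 172.9] mid [474.5 337.5 170.2] ext [ 37.3 122.1] yaw 166.4
skim scene 116 med [478.5 331.6 171.6] mid [479.8 333.5 170.2] ext [ 24.3 114.2] yaw 163.0
mat scene 470 med [ 474.2 -359.9    7.5] mid [ 476.9 -354.9    7.6] ext [ 88.1 107.2] yaw 104.2
mat side 288 med [ 495.2 -350.6    7.6] mid [ 498.4 -353.7    7.8] ext [ 61.4 107.6] yaw 94.1
melter100 468 med [699.8  -5.5 116.6] mid [692.7  -8.  115.3] ext [108.3 172.2] yaw 90.6
melter200 31 med [668.   -5.2 202.5] mid [669.1  -5.6 203.7] ext [23.9 47.8] yaw 96.2
melter210 0
tin 193 med [ 424.6 -231.4  108.6] mid [ 421.2 -231.1  107.4] ext [56.  57.9] yaw 124.3
bottle 70 med [ 618.7 -329.8  147.8] mid [ 614.8 -330.2  145.5] ext [26.4 30. ] yaw 175.7
jar 142 med [ 409.5 -476.1   74.1] mid [ 410.3 -476.5   74. ] ext [47.  50.8] yaw 73.1
dish 83 med [385.4   3.9  27.7] mid [394.7  -2.3  27.1] ext [74.4 83.1] yaw 173.5
```

View pics/c1.png

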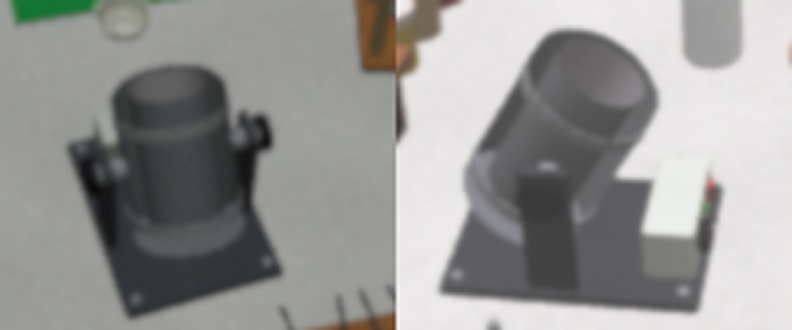

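The crop shows the barrel mouth opening towards the robot, roughly along -x. I'll go and look down the well with the wrist camera before fetching the hook.

Call:
{"name": "servo_tool", "arguments": {"motion": [[[0.75,1.0,0.35,0,0,0.917,0],[0.75,1.0,0.35,0,0,0.917,0],[0.75,1.0,0.35,0,0,0.917,0],[0.75,1.0,0.35,0,0,0.917,0],[0.75,1.0,0.35,0,0,0.917,0],[0.75,1.0,0.35,0,0,0.917,0],[0.75,1.0,0.35,0,0,0.917,0],[0.75,1.0,0.35,0,0,0.917,0],[0.75,1.0,0.35,0,0,0.917,0],[0.75,1.0,0.35,0,0,0.917,0]]]}}

```text
clock: 1.1
eef_pos: [433.0, -143.9, 340.8]
eef_rot: [-3.142, -0.0, 1.77]
wrist_force: [-0.3, -1.0, 0.1]
finger_gap: 94.1
finger_force: 0.0
```

Call:
{"name": "servo_tool", "arguments": {"motion": [[[0.14,0.28,0.06,-0.1134,-0.1388,0.4262,0],[0.14,0.28,0.06,-0.1134,-0.1388,0.4262,0],[0.14,0.28,0.06,-0.1134,-0.1388,0.4262,0],[0.14,0.28,0.06,-0.1134,-0.1388,0.4262,0],[0.14,0.28,0.06,-0.1134,-0.1388,0.4262,0],[0.14,0.28,0.06,-0.1134,-0.1388,0.4262,0],[0.14,0.28,0.06,-0.1134,-0.1388,0.4262,0],[0.14,0.28,0.06,-0.1134,-0.1388,0.4262,0],[0.14,0.28,0.06,-0.1134,-0.1388,0.4262,0],[0.14,0.28,0.06,-0.1134,-0.1388,0.4262,0]]]}}

```text
clock: 2.1
eef_pos: [502.0, -5.7, 370.1]
eef_rot: [3.14, 0.522, 3.141]
wrist_force: [0.2, -0.2, -0.3]
finger_gap: 94.2
finger_force: 0.0
```

```bash
python3 - <<'E'
from h import *
c=shot('wrist','w1.png'); s=manip.read_state(); print(s['eef_pos'],s['eef_rot'],s['joints'].round(2)); print(np.array(c['cam_to_world']).round(3).tolist(),c['vfov'])
E
```

```text
[501.80602782  -5.84856043 369.88748998] [ 3.14136921  0.52343091 -3.13676182] [-0.12 -0.2   1.75  0.07  1.07 -1.71]
[[-0.001, 0.729, 0.684, 354.238], [1.0, -0.001, 0.003, -3.927], [0.002, 0.684, -0.729, 492.411], [0.0, 0.0, 0.0, 1.0]] 65.49454779179446
```

View pics/w1.png

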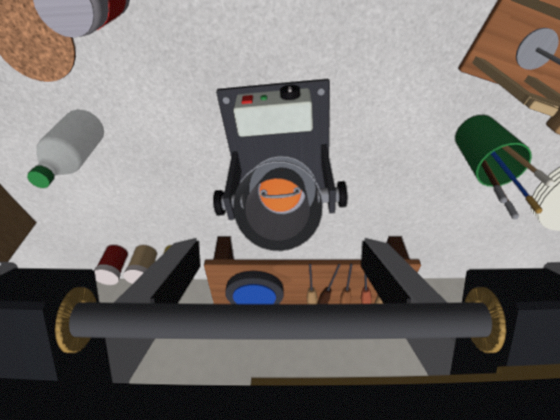

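The wrist view shows the orange lid in the well at (279,195), with the bail crossing it left-right at about (262..300,190). Now I'll measure the mouth, lid and bail.

```bash
python3 - <<'E'
from h import *
c=dict(np.load('pics/wrist.npz')); f=c['frame'].astype(int); P=cloud(c)
lid=(f[...,0]-f[...,2]>70)&(f[...,0]>120); lid[:, :240]=0;lid[:,320:]=0;lid[:160]=0;lid[225:]=0
q=P[lid]; print(len(q),q.mean(0),np.isnan(q).sum())
q=q[~np.isnan(q[:,0])]
m=np.median(q,0); u,s,vt=np.linalg.svd(q-q.mean(0)); print('lid n',vt[2],s, 'mean',q.mean(0))
# barrel rim : highest along assumed axis
yy,xx=np.mgrid[0:420,0:560]; reg=(xx>225)&(xx<330)&(yy>150)&(yy<255)&~np.isnan(P[...,0])
Q=P[reg]; 
a=np.array([-.5,0,.866]); h=Q@a
hs=np.percentile(h,[50,80,90,95,98,99.5]); print('h',hs)
for it in range(3):
    k=np.abs(h-np.percentile(h,[95])[0])<6 if it==0 else np.abs(h-t)<3
    R=Q[k]; u,s,vt=np.linalg.svd(R-R.mean(0),full_matrices=False); n=vt[2]*np.sign(vt[2][2]); t=np.median(R@n); h=Q@n
    print(len(R),n,t,R.mean(0))
# circle fit in plane
ex=np.cross([0,1,0],n);ex/=np.linalg.norm(ex);ey=np.cross(n,ex)
A=np.c_[R@ex,R@ey]; (cx,cy),r=cv2.minEnclosingCircle(A.astype(np.float32)); 
C=ex*cx+ey*cy+n*t; print('mouth enclosing',C,r, 'bbox mid',(A.min(0)+A.max(0))/2,(cx,cy),np.ptp(A,axis=0))
# bail: non-orange pts in well 35-42 above lid
L=(P-q.mean(0))@n; rad=np.linalg.norm((P-C)-((P-C)@n)[...,None]*n,axis=-1)
b=reg&(L>6)&(L<55)&(rad<36)&((P-C)@n<-40)
B=P[b]; print('bail px',len(B)); 
D=np.c_[(B-C)@ex,(B-C)@ey,(B-C)@n]; 
k=(np.abs(D[:,0])<25); print(D[k][::max(1,k.sum()//30)].round(1).tolist())
dl=np.c_[(q-C)@ex,(q-C)@ey,(q-C)@n]; print('lid in well',dl.min(0),dl.max(0),dl.mean(0), 'ex',ex,'ey',ey)
im=f[150:260,220:340].astype(np.uint8)[:,:,::-1]; cv2.imwrite('pics/c2.png',cv2.resize(im,(600,550),interpolation=cv2.INTER_CUBIC))
# melter base heading: base plate
pb=(P[...,2]>2)&(P[...,2]<30)&(f.sum(-1)<200)&(xx>190)&(xx<350)&(yy<260); 
(rc,sz,an)=cv2.minAreaRect(P[pb][:,:2].astype(np.float32)); print('base',rc,sz,an)
E
```

```text
904 [nan nan nan] 12
lid n [-0.20537762  0.22856777 -0.951618  ] [510.0919107  452.86952391 346.6781147 ] mean [678.52956191  -3.768431   103.74449127]
h [-257.41352574 -199.16675856 -177.12158241 -168.09315206 -160.93069726
 -156.7403474 ]
620 [-0.51538018 -0.00209308  0.85695909] -180.5093234868562 [660.61337346  -8.1196243  186.92640931]
328 [-0.51501607 -0.00234624  0.85717731] -180.4413361193724 [661.02298079 -11.70092811 186.78346021]
328 [-0.514781   -0.00413487  0.85731174] -180.40428789176985 [661.88416929 -11.70367909 187.06707872]
mouth enclosing [641.26584318  -5.69511224 174.59650542] 58.5080451965332 bbox mid [648.77111063  -6.44506581] (639.649169921875, -6.441114902496338) [ 97.88421015 115.94370748]
bail px 122
[[-12.7, 26.9, -70.6], [-12.8, 27.8, -59.0], [-12.3, 24.6, -52.3], [-8.5, -24.5, -67.5], [-11.5, 18.6, -48.3], [-11.1, 24.5, -50.7], [-7.9, -24.2, -61.8], [-11.0, 7.0, -41.9], [-10.9, 12.7, -42.1], [-10.4, 18.5, -45.9], [-9.6, 24.5, -50.5], [-7.6, -22.3, -54.2], [-9.0, -16.1, -45.3], [-9.2, -10.3, -43.6], [-9.6, -4.5, -41.7], [-9.7, 2.7, -41.1], [-9.8, 9.8, -40.4], [-9.4, 15.6, -43.0], [-8.8, 21.5, -46.5], [-5.9, -22.4, -55.6], [-7.2, -16.2, -47.2], [-8.1, -10.2, -41.9], [-8.3, -3.0, -40.5], [-8.3, 9.8, -40.8], [-7.7, 15.6, -44.0], [-5.1, -19.3, -51.1], [-6.1, -13.2, -45.3], [-6.7, -5.9, -41.7], [-6.9, 2.7, -40.4], [-6.8, 9.8, -40.9], [-4.8, -7.4, -43.9]]
lid in well [ -39.7465485   -30.23166331 -134.83473296] [22.89752543 33.78564795 15.98648496] [ -4.52668558   1.59618311 -79.93288472] ex [ 0.85731907 -0.          0.5147854 ] ey [-0.00212857  0.99999145  0.0035449 ]
base (742.406005859375, -20.8758544921875) (199.54583740234375, 429.5750427246094) 82.57233428955078
```

View pics/c2.png

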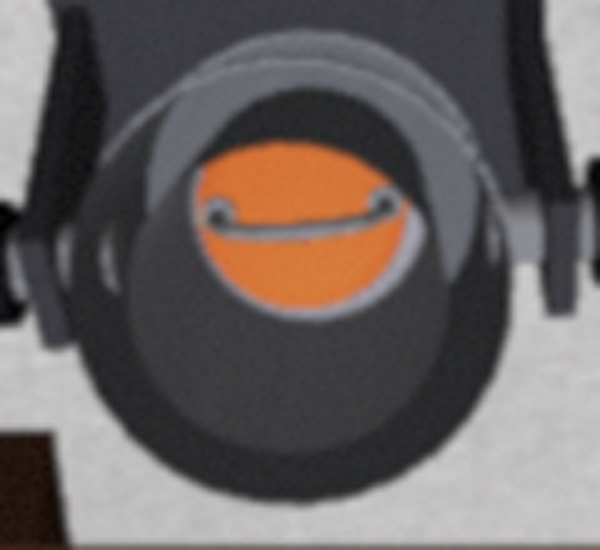

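```bash
python3 - <<'E'
from h import *
c=dict(np.load('pics/wrist.npz')); f=c['frame'].astype(int); P=cloud(c)
yy,xx=np.mgrid[0:420,0:560]
pb=(P[...,2]>3)&(P[...,2]<25)&(f.sum(-1)<260)&(xx>212)&(xx<335)&(yy>72)&(yy<150)
(rc,sz,an)=cv2.minAreaRect(P[pb][:,:2].astype(np.float32)); print('base',rc,sz,an,np.median(P[pb][:,2]))
# white box top heading
w=(P[...,2]>30)&(f.min(-1)>150)&(xx>225)&(xx<320)&(yy>90)&(yy<140)
(r2,s2,a2)=cv2.minAreaRect(P[w][:,:2].astype(np.float32)); print('box',r2,s2,a2)
from scipy.optimize import least_squares
psi=0.09
for psi in(0.0,0.05,0.09):
    a=np.array([-.4969*np.cos(psi),-.4969*np.sin(psi),.8678]); ex=np.array([.8678*np.cos(psi),.8678*np.sin(psi),.4969]); ey=np.cross(a,ex)
    C=np.array([634,-6,186.]); reg=(xx>225)&(xx<330)&(yy>150)&(yy<258)&~np.isnan(P[...,0])
    D=(P[reg]-C)@np.c_[ex,ey,a]; rad=np.hypot(D[:,0],D[:,1]); k=(rad>43)&(rad<56)
    H,e=np.histogram(D[k,2],np.arange(-60,20,4)); print(psi,H.tolist())
    k2=(D[:,2]>-8)&(D[:,2]<8)
    th=np.degrees(np.arctan2(D[:,1],D[:,0])); 
    for t in range(-180,180,45):
        kk=k2&(th>t)&(th<t+45)&(rad<65); 
        if kk.sum()>5: print(t,kk.sum(),np.percentile(rad[kk],[2,98]).round(1),np.median(D[kk&(rad>43),2]).round(1))
E
```

```text
base (603.6553344726562, -9.61846923828125) (120.2015151977539, 168.3843231201172) 5.31337308883667 11.725782377621954
box (573.548828125, -12.618423461914062) (44.8637580871582, 108.12010192871094) 5.6233015060424805
0.0 [25, 24, 11, 8, 1, 0, 0, 0, 0, 0, 0, 0, 0, 1, 28, 15, 0, 0, 0]
-180 21 [38.8 39.6] nan
-135 17 [40.5 55.9] -3.0
-90 44 [40.7 53.3] -2.9
-45 73 [41.  58.5] -5.8
0 86 [40.8 58.5] -4.9
45 52 [40.6 58.4] -5.7
90 14 [38.7 57.7] -5.5
135 30 [38.6 39.5] nan
0.05 [0, 0, 0, 0, 0, 0, 0, 0, 0, 0, 0, 0, 0, 0, 30, 14, 0, 0, 0]
-180 21 [38.8 39.7] nan
-135 24 [40.6 57.8] -1.8
-90 53 [40.9 58.3] -4.5
-45 79 [41.1 58.5] -5.2
0 76 [40.7 58.5] -5.4
45 40 [40.5 58.2] -6.5
90 14 [38.6 52.7] -4.9
135 29 [38.6 39.4] nan
0.09 [0, 0, 0, 0, 0, 0, 0, 0, 0, 0, 0, 0, 0, 0, 27, 17, 0, 0, 0]
-180 21 [38.8 39.7] nan
-135 29 [40.7 58. ] -1.1
-90 64 [41.  58.6] -6.2
-45 85 [41.1 58.8] -5.9
0 71 [40.7 58.4] -5.0
45 30 [40.4 57.9] -5.5
90 16 [38.5 51.8] -6.1
135 27 [38.6 39.4] nan
  return _methods._mean(a, axis=axis, dtype=dtype,
  ret = ret.dtype.type(ret / rcount)
```

Call:
{"name": "servo_tool", "arguments": {"motion": [[[0,0.872,-0.1,0.0195,0.166,-0.0727,0.2],[0,0.872,-0.1,0.0195,0.166,-0.0727,0.2],[0,0.872,-0.1,0.0195,0.166,-0.0727,0.2],[0,0.872,-0.1,0.0195,0.166,-0.0727,0.2],[0,0.872,-0.1,0.0195,0.166,-0.0727,0.2],[0,0.872,-0.1,0.0195,0.166,-0.0727,0.2],[0,0.872,-0.1,0.0195,0.166,-0.0727,0.2],[0,0.872,-0.1,0.0195,0.166,-0.0727,0.2],[0,0.872,-0.1,0.0195,0.166,-0.0727,0.2],[0,0.872,-0.1,0.0195,0.166,-0.0727,0.2]]]}}

```text
clock: 3.15
eef_pos: [500.9, 434.1, 317.1]
eef_rot: [-3.138, -0.006, 2.903]
wrist_force: [-0.0, 0.6, -0.6]
finger_gap: 75.3
finger_force: 0.0
```

```bash
python3 - <<'E'
from h import *
c=shot('wrist','w2.png'); s=manip.read_state(); print(s['eef_pos'],s['eef_rot'],s['joints'].round(2),s['finger_gap'],s['wrist_force'])
f=c['frame'].astype(int);P=cloud(c)
m=(P[...,2]>160)&(P[...,2]<185)&(P[...,0]>400)&(P[...,0]<600)
dk=m&(f.sum(-1)<220)&(P[...,1]>385); pl=m&(f.sum(-1)>280)&(P[...,1]<390)&(P[...,1]>280)
for k in(dk,pl):
    q=P[k]; t=np.percentile(q[:,2],50); print(len(q),t,q.min(0),q.max(0),cv2.minAreaRect(q[:,:2].astype(np.float32)))
E
```

```text
[501.53459744 431.9911546  318.10133999] [-3.13887686 -0.00481344  2.90246954] [ 0.65  0.53  0.95  0.    1.67 -0.68] 74.82684084121733 [-0.08498942  0.34115912  0.37215089]
2414 173.76106367336666 [438.14612333 408.24802365 160.42809312] [554.02177139 456.20443964 176.16276525] ((496.51171875, 432.14166259765625), (21.966081619262695, 117.40789031982422), 75.43685150146484)
3074 173.26215676758204 [416.05253112 280.42331315 160.00660661] [536.81132412 389.98998116 175.85784304] ((474.1134033203125, 339.0706481933594), (111.5813217163086, 116.35810852050781), 85.07832336425781)
```

View pics/w2.png

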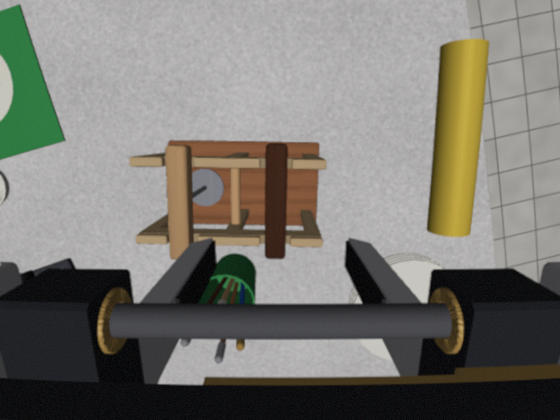

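The handle is seen at (276,200), aligned with the gripper, and the fingers will straddle it. Going down to grip it.

Call:
{"name": "servo_tool", "arguments": {"motion": [[[-0.01,0,-0.05,0,0,-0.003,0.2],[-0.01,0,-0.12,0,0,-0.003,0.2],[-0.01,0,-0.19,0,0,-0.003,0.2],[-0.01,0,-0.25,0,0,-0.003,0.2],[-0.01,0,-0.3,0,0,-0.003,0.2],[-0.01,0,-0.33,0,0,-0.003,0.2],[-0.01,0,-0.35,0,0,-0.003,0.2],[-0.01,0,-0.35,0,0,-0.003,0.2]]]}}

```text
clock: 4.0
eef_pos: [497.4, 429.7, 144.8]
eef_rot: [-3.141, -0.004, 2.892]
wrist_force: [-0.3, -0.7, 0.6]
finger_gap: 75.0
finger_force: 0.0
```

Call:
{"name": "servo_tool", "arguments": {"motion": [[[0,0,0,0,0,0,0.9],[0,0,0,0,0,0,0.9],[0,0,0,0,0,0,0.9],[0,0,0,0,0,0,0.9],[0,0,0,0,0,0,0.9],[0,0,0,0,0,0,0.9],[0,0,0,0,0,0,0.9]]], "newtons": 60}}

```text
clock: 4.7
eef_pos: [497.3, 430.2, 145.2]
eef_rot: [3.141, -0.003, 2.893]
wrist_force: [-0.5, -0.9, 0.6]
finger_gap: 22.7
finger_force: 0.6
```

Call:
{"name": "servo_tool", "arguments": {"motion": [[[0,0,0,0,0,0,1],[0,0,0,0,0,0,1],[0,0,0,0,0,0,1],[0,0,0.03,0,0,0,1],[0,0,0.08,0,0,0,1],[0,0,0.16,0,0,0,1],[0,0,0.24,0,0,0,1],[0,0,0.32,0,0,0,1],[0,0,0.4,0,0,0,1],[0,0,0.46,0,0,0,1]]], "newtons": 60}}

```text
clock: 5.7
eef_pos: [496.9, 430.0, 379.4]
eef_rot: [3.139, -0.001, 2.893]
wrist_force: [0.3, 0.0, -1.0]
finger_gap: 21.5
finger_force: 60.0
```

```bash
python3 - <<'E'
from h import *
c=shot('wrist','w3.png'); s=manip.read_state(); print(s['eef_pos'],s['eef_rot'],s['finger_gap'],s['wrist_force'],s['finger_force'])
E
```

```text
[497.11736756 430.11633829 383.99858223] [3.13408912e+00 2.24315611e-03 2.89261193e+00] 22.12518419737708 [-0.62528618 -0.9464945   2.03304561] 59.98767793178558
```

View pics/w3.png

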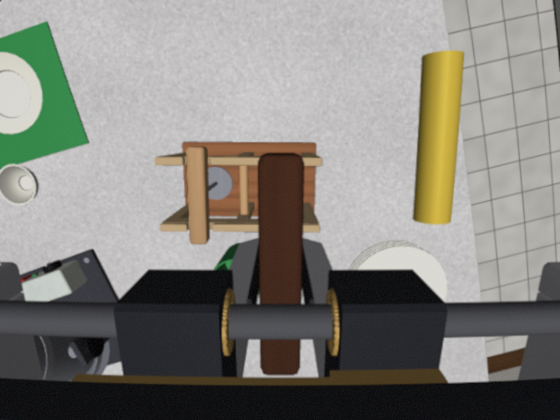

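The hook is gripped squarely at 60 N. Next, work out the poses at the well.

```bash
cat >> h.py <<'E'
from scipy.spatial.transform import Rotation as Ro
def go(p,R,base=None):
    s=manip.read_state()
    R0=Ro.from_euler('xyz',s['eef_rot']); d=(R*R0.inv()).as_rotvec()/np.pi; sh=(np.array(p)-s['eef_pos'])/500
    print('shift',sh.round(4).tolist(),'turn',d.round(4).tolist(),'deg',np.degrees(np.linalg.norm(d)*np.pi).round(1),'clk',s['clock'])
def down(yaw): return Ro.from_euler('xyz',[np.pi,0,yaw])
RW=Ro.from_euler('z',.095)*Ro.from_euler('y',-.52)*down(np.pi)
E
python3 - <<'E'
from h import *
c=dict(np.load('pics/wrist.npz'));f=c['frame'].astype(int);P=cloud(c)
s=manip.read_state();R0=Ro.from_euler('xyz',s['eef_rot']).as_matrix()
L=(P-s['eef_pos'])@R0
yy,xx=np.mgrid[0:420,0:560]
k=(xx>255)&(xx<305)&(yy>150)&(yy<375)&(L[...,2]<-15)&(L[...,2]>-45)
q=L[k];print(len(q),np.median(q,0),q.min(0),q.max(0),cv2.minAreaRect(q[:,:2].astype(np.float32)))
print(RW.as_matrix())
go([556,-13.5,374.6],RW)
E
```

```text
8210 [ 16.56690745   1.73267108 -23.8604956 ] [-59.04241661 -10.70519621 -44.25514216] [ 59.89799754  14.00400583 -15.00143526] ((0.4511146545410156, 1.8607807159423828), (24.66765594482422, 119.07283782958984), 88.78562927246094)
[[-8.63906090e-01 -9.48571686e-02  4.94639652e-01]
 [-8.23188703e-02  9.95490893e-01  4.71326430e-02]
 [-4.96880138e-01  1.70002901e-16 -8.67819180e-01]]
shift [0.1178, -0.8872, -0.0188] turn [-0.0151, -0.1649, 0.1064] deg 35.4 clk 5.75
```

Call:
{"name": "servo_tool", "arguments": {"motion": [[[0.118,-0.887,-0.019,-0.0151,-0.1649,0.1064,1],[0.118,-0.887,-0.019,-0.0151,-0.1649,0.1064,1],[0.118,-0.887,-0.019,-0.0151,-0.1649,0.1064,1],[0.118,-0.887,-0.019,-0.0151,-0.1649,0.1064,1],[0.118,-0.887,-0.019,-0.0151,-0.1649,0.1064,1],[0.118,-0.887,-0.019,-0.0151,-0.1649,0.1064,1],[0.118,-0.887,-0.019,-0.0151,-0.1649,0.1064,1],[0.118,-0.887,-0.019,-0.0151,-0.1649,0.1064,1],[0.118,-0.887,-0.019,-0.0151,-0.1649,0.1064,1],[0.118,-0.887,-0.019,-0.0151,-0.1649,0.1064,1]]]}}

```text
clock: 6.75
eef_pos: [556.1, -17.9, 365.9]
eef_rot: [-3.134, 0.514, -3.051]
wrist_force: [-0.6, 0.4, -2.0]
finger_gap: 21.9
finger_force: 60.0
```

```bash
python3 - <<'E'
from h import *
c=shot('side'); c2=shot('scene')
a=cv2.resize(c['frame'][110:270,160:320],(400,400),interpolation=cv2.INTER_CUBIC);b=cv2.resize(c2['frame'][150:290,210:350],(400,400),interpolation=cv2.INTER_CUBIC)
cv2.imwrite('pics/c4.png',np.hstack([a,b])[:,:,::-1])
go([585.8,-10.7,322.5],RW); s=manip.read_state(); print(s['eef_pos'],s['eef_rot'],s['finger_force'],s['joints'])
E
```

```text
shift [0.0594, 0.008, -0.0869] turn [0.0021, -0.0016, 0.002] deg 0.6 clk 6.85
[556.07700707 -14.69695726 365.9538023 ] [-3.13466516  0.51436234 -3.04957174] 59.98752057552338 [-0.14555532 -0.05851828  1.63425233  0.12495021  1.06549351 -1.83913601]
```

View pics/c4.png

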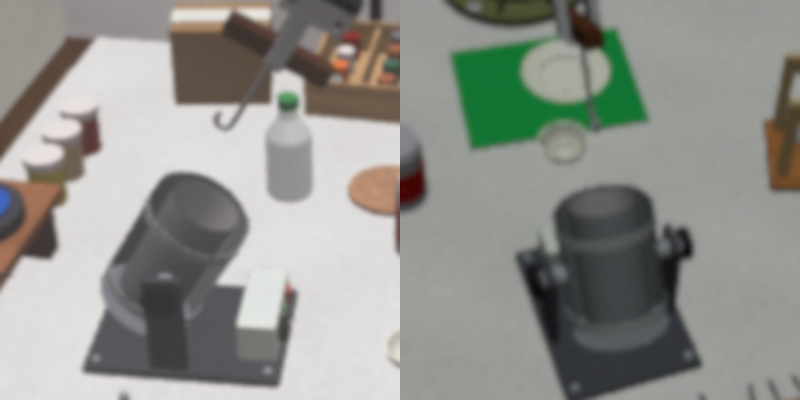

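```bash
python3 - <<'E'
from h import *
c=dict(np.load('pics/side.npz'))
f=c['frame'];cv2.imwrite('pics/c5.png',cv2.resize(f[125:170,235:295],(800,600),interpolation=cv2.INTER_CUBIC)[:,:,::-1])
s=manip.read_state();R0=Ro.from_euler('xyz',s['eef_rot']).as_matrix()
L=(cloud(c)-s['eef_pos'])@R0
k=(np.abs(L[...,1])<15)&(np.abs(L[...,0])<40)&(L[...,2]>20)&(L[...,2]<115)
v,u=np.nonzero(k)
for a,b,l in zip(u,v,L[k]): print(a,b,l.round(0).astype(int).tolist(),end=' ; ')
# projection
h=420;F=h/2/np.tan(np.radians(float(c['vfov']))/2);M=np.linalg.inv(c['cam_to_world'])
K=np.array([[F,0,c['cx']],[0,F,c['cy']],[0,0,1.]])
print()
for l in([0,0,30],[0,0,95],[9,0,100],[18,0,80],[-18,0,80]):
    w=R0@np.array(l)+s['eef_pos']; p=M[:3,:3]@w+M[:3,3]
    print(l,cv2.projectPoints(p[None],np.zeros(3),np.zeros(3),K,np.array([float(c['k1']),0,0,0]))[0].ravel().round(1))
E
```

```text
263 140 [-4, -3, 21] ; 263 141 [-3, 0, 22] ; 262 142 [-4, 3, 24] ; 263 142 [-2, 2, 23] ; 264 142 [0, -2, 24] ; 261 143 [-5, -4, 32] ; 262 143 [-2, -3, 30] ; 263 143 [0, -5, 30] ; 261 144 [-3, -4, 35] ; 262 144 [-1, -1, 31] ; 263 144 [1, -5, 33] ; 260 145 [-5, 1, 36] ; 261 145 [-2, -4, 37] ; 262 145 [0, 2, 32] ; 260 146 [-3, -1, 39] ; 261 146 [-1, 0, 38] ; 259 147 [-4, 0, 43] ; 260 147 [-1, -4, 44] ; 261 147 [0, 1, 40] ; 258 148 [-4, -4, 49] ; 259 148 [-2, -2, 47] ; 260 148 [0, 0, 44] ; 258 149 [-4, 3, 48] ; 259 149 [-1, -2, 49] ; 260 149 [1, 0, 47] ; 257 150 [-4, -2, 55] ; 258 150 [-2, 0, 53] ; 259 150 [1, -4, 53] ; 257 151 [-3, -4, 59] ; 258 151 [-1, 0, 55] ; 256 152 [-4, -1, 61] ; 257 152 [-2, 1, 59] ; 258 152 [1, -4, 60] ; 255 153 [-4, -5, 68] ; 256 153 [-3, 0, 63] ; 257 153 [-1, 2, 60] ; 247 154 [-21, -2, 80] ; 248 154 [-19, -2, 79] ; 255 154 [-3, -6, 71] ; 256 154 [-1, 0, 66] ; 246 155 [-22, -4, 85] ; 247 155 [-20, -2, 83] ; 248 155 [-17, -5, 83] ; 254 155 [-4, -3, 73] ; 255 155 [-2, -2, 71] ; 256 155 [0, 0, 69] ; 246 156 [-21, 0, 86] ; 247 156 [-18, -6, 88] ; 254 156 [-3, 2, 73
[... 165 characters left out ...]
45 158 [-20, -2, 94] ; 246 158 [-18, 1, 90] ; 247 158 [-16, 0, 90] ; 252 158 [-4, -3, 84] ; 253 158 [-2, -3, 83] ; 254 158 [0, 2, 78] ; 246 159 [-17, -1, 94] ; 247 159 [-14, -5, 95] ; 248 159 [-12, -6, 94] ; 251 159 [-5, -2, 88] ; 252 159 [-3, 1, 84] ; 253 159 [-1, 1, 83] ; 246 160 [-15, -2, 98] ; 247 160 [-13, -1, 96] ; 248 160 [-11, -3, 95] ; 249 160 [-9, 2, 91] ; 250 160 [-6, -6, 95] ; 251 160 [-4, -2, 91] ; 252 160 [-2, 1, 87] ; 253 160 [1, -3, 88] ; 248 161 [-10, 0, 96] ; 249 161 [-7, 0, 95] ; 250 161 [-6, 4, 91] ; 251 161 [-2, -3, 94] ; 252 161 [0, -3, 92] ; 
[0, 0, 30] [262.7 144. ]
[0, 0, 95] [251.4 162.3]
[9, 0, 100] [253.6 165.3]
[18, 0, 80] [260.  161.4]
[-18, 0, 80] [247.9 155. ]
```

View pics/c5.png

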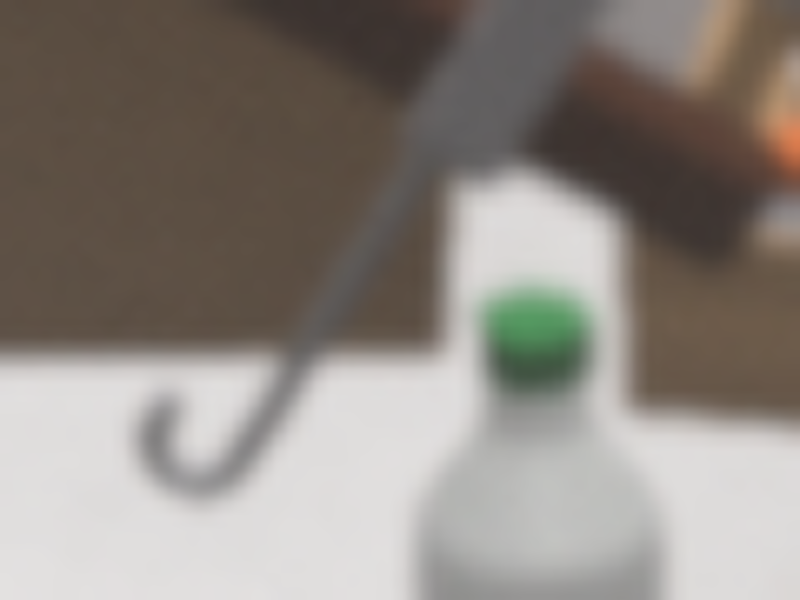

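The close-up shows the J's free limb on the far (up-slope) side, tool -x. For this insertion I want it down-slope, so I'll turn the tool half round about its own axis (joint 6 has the range for it).

Call:
{"name": "servo_tool", "arguments": {"motion": [[[0,0,0.02,0.2325,0.0222,-0.4079,1],[0,0,0.02,0.2325,0.0222,-0.4079,1],[0,0,0.02,0.2325,0.0222,-0.4079,1],[0,0,0.02,0.2325,0.0222,-0.4079,1],[0,0,0.02,0.2325,0.0222,-0.4079,1],[0,0,0.02,0.2325,0.0222,-0.4079,1],[0,0,0.02,0.2325,0.0222,-0.4079,1],[0,0,0.02,0.2325,0.0222,-0.4079,1],[0,0,0.02,0.2325,0.0222,-0.4079,1],[0,0,0.02,0.2325,0.0222,-0.4079,1]]]}}

```text
clock: 7.85
eef_pos: [556.1, -11.4, 376.1]
eef_rot: [2.63, 0.039, 1.747]
wrist_force: [0.7, -0.4, -1.5]
finger_gap: 21.7
finger_force: 60.0
```

Call:
{"name": "servo_tool", "arguments": {"motion": [[[0,0,0,0.2325,0.0222,-0.4079,1],[0,0,0,0.2325,0.0222,-0.4079,1],[0,0,0,0.2325,0.0222,-0.4079,1],[0,0,0,0.2325,0.0222,-0.4079,1],[0,0,0,0.2325,0.0222,-0.4079,1],[0,0,0,0.2325,0.0222,-0.4079,1],[0,0,0,0.2325,0.0222,-0.4079,1],[0,0,0,0.2325,0.0222,-0.4079,1],[0,0,0,0.2325,0.0222,-0.4079,1],[0,0,0,0.2325,0.0222,-0.4079,1]]]}}

```text
clock: 8.85
eef_pos: [556.0, -11.3, 376.1]
eef_rot: [3.045, -0.516, 0.307]
wrist_force: [0.4, 0.5, -1.8]
finger_gap: 21.8
finger_force: 60.0
```

```bash
cat >> h.py <<'E'
RW2=RW*Ro.from_euler('z',np.pi)
E
python3 - <<'E'
from h import *
go([585.8,-10.7,322.5],RW2); s=manip.read_state(); print(s['eef_pos'],s['eef_rot'],s['finger_force'],s['joints'].round(2))
E
```

```text
shift [0.0595, 0.0012, -0.1072] turn [0.0264, 0.0042, -0.0523] deg 10.6 clk 8.85
[556.03952017 -11.31306495 376.08823387] [ 3.04531062 -0.51627316  0.30703685] 59.98508870601654 [-0.15 -0.06  1.62  0.15  1.08  1.1 ]
```

Call:
{"name": "servo_tool", "arguments": {"motion": [[[0.03,0.001,-0.05,0.0264,0.0042,-0.0523,1],[0.06,0.001,-0.107,0.0264,0.0042,-0.0523,1],[0.06,0.001,-0.107,0.0264,0.0042,-0.0523,1],[0.06,0.001,-0.107,0.0264,0.0042,-0.0523,1]]]}}

```text
clock: 9.25
eef_pos: [586.0, -11.5, 323.0]
eef_rot: [3.138, -0.519, 0.103]
wrist_force: [0.1, 0.1, -1.3]
finger_gap: 21.5
finger_force: 60.0
```

```bash
cat >> h.py <<'E'
Cm=np.array([634,-6,186.]); Wm=RW2.as_matrix()*np.array([1,-1,-1]) # cols ex, ey, a
E
python3 - <<'E'
from h import *
print(Wm.round(3).tolist())
for n in('side','scene'):
    c=shot(n); L=(cloud(c)-Cm)@Wm
    k=(np.abs(L[...,1])<15)&(np.abs(L[...,0])<50)&(L[...,2]>20)&(L[...,2]<110); q=L[k]
    print(n,len(q)); 
    for z in range(20,110,10):
        j=q[(q[:,2]>=z)&(q[:,2]<z+10)]
        if len(j): print(z,len(j),j[:,0].min().round(1),np.median(j[:,0]).round(1),j[:,0].max().round(1),np.median(j[:,1]).round(1))
s=manip.read_state(); print('tcp in well',(s['eef_pos']-Cm)@Wm,s['eef_rot'],RW2.as_euler('xyz'))
go([650.1,-4.6,209.7],RW2)
E
```

```text
[[0.864, -0.095, -0.495], [0.082, 0.995, -0.047], [0.497, 0.0, 0.868]]
side 65
40 11 7.6 14.5 22.4 0.9
50 15 4.6 21.5 26.4 2.3
60 11 4.0 21.2 26.6 1.5
70 6 21.6 24.9 26.0 2.1
80 8 21.3 24.4 26.9 -0.1
90 7 21.9 23.7 27.1 0.6
100 7 21.8 24.8 26.8 0.6
scene 43
40 2 15.8 18.4 20.9 -2.1
50 10 4.0 19.3 26.8 -0.8
60 8 6.2 27.0 32.1 -1.4
70 6 22.4 26.1 27.7 -0.2
80 5 22.5 24.8 28.9 0.0
90 5 23.5 26.0 30.1 -1.5
100 7 18.7 24.4 31.2 0.4
tcp in well [ 26.96267177  -1.54521978 143.99685973] [ 3.13702823 -0.52184502  0.1020788 ] [ 3.14159265 -0.52        0.095     ]
shift [0.1278, 0.015, -0.2293] turn [0.0012, 0.0007, -0.0015] deg 0.4 clk 9.35
```

Call:
{"name": "servo_tool", "arguments": {"motion": [[[0.0185,0.002,-0.033,0,0,0,1],[0.037,0.004,-0.066,0,0,0,1],[0.0555,0.006,-0.099,0,0,0,1],[0.074,0.008,-0.132,0,0,0,1],[0.0925,0.0105,-0.165,0,0,0,1],[0.11,0.013,-0.197,0,0,0,1],[0.12,0.014,-0.215,0,0,0,1],[0.128,0.015,-0.229,0,0,0,1],[0.128,0.015,-0.229,0,0,0,1]]]}}

```text
clock: 10.25
eef_pos: [650.4, -5.2, 207.8]
eef_rot: [3.138, -0.519, 0.1]
wrist_force: [0.0, 0.6, -0.5]
finger_gap: 21.8
finger_force: 60.0
```

```bash
python3 - <<'E'
from h import *
s=manip.read_state(); print('tcp in well',(s['eef_pos']-Cm)@Wm,s['eef_rot'],s['wrist_force'],s['moment'],s['clock'])
go([618.5,-7.6,216.9],RW2)
go([650.1-20.7,-4.6-2,209.7-11.9],RW2)
E
```

```text
tcp in well [25.02819236 -0.76162853 10.73947364] [ 3.13815057 -0.51930107  0.09995796] [ 0.04159193  0.55035469 -0.54464424] [-0.09394666  0.37197049 -0.0881108 ] 10.25
shift [-0.0638, -0.0048, 0.0183] turn [0.001, -0.0001, -0.001] deg 0.3 clk 10.25
shift [-0.042, -0.0028, -0.0199] turn [0.001, -0.0001, -0.001] deg 0.3 clk 10.25
```

Call:
{"name": "servo_tool", "arguments": {"motion": [[[-0.01,-0.001,-0.006,0,0,0,1],[-0.02,-0.002,-0.012,0,0,0,1],[-0.03,-0.003,-0.018,0,0,0,1],[-0.04,-0.004,-0.023,0,0,0,1],[-0.04,-0.004,-0.023,0,0,0,1]]]}}

```text
clock: 10.75
eef_pos: [629.9, -7.4, 196.4]
eef_rot: [3.138, -0.52, 0.099]
wrist_force: [1.2, 0.2, -1.8]
finger_gap: 21.9
finger_force: 60.0
```

```bash
python3 - <<'E'
from h import *
s=manip.read_state(); print('tcp in well',(s['eef_pos']-Cm)@Wm,s['wrist_force'],s['moment'],s['clock'])
E
```

```text
tcp in well [ 1.48985609 -0.99659831 11.15545697] [ 1.16434694  0.18485723 -1.75812233] [0.01565679 0.19180388 0.03046714] 10.75
```

Call:
{"name": "servo_tool", "arguments": {"motion": [[[-0.005,-0.0005,0.0087,0,0,0,1],[-0.01,-0.001,0.0174,0,0,0,1],[-0.015,-0.0015,0.026,0,0,0,1],[-0.02,-0.002,0.0347,0,0,0,1],[-0.025,-0.0025,0.0434,0,0,0,1],[-0.03,-0.003,0.052,0,0,0,1],[-0.035,-0.0035,0.0607,0,0,0,1]]]}}

```text
clock: 11.45
eef_pos: [612.5, -9.0, 226.7]
eef_rot: [3.138, -0.519, 0.1]
wrist_force: [1.3, -0.4, -4.8]
finger_gap: 21.7
finger_force: 60.0
```

```bash
python3 - <<'E'
from h import *
s=manip.read_state(); print('tcp in well',(s['eef_pos']-Cm)@Wm,s['wrist_force'],s['moment'],s['clock'])
E
```

```text
tcp in well [ 1.37562899 -0.97327478 46.10603955] [ 1.31976489 -0.38685286 -4.8283129 ] [-0.01450619  0.29258226 -0.01616799] 11.45
```

The cup's weight is on the hook (about 3 N more). Drawing it out along the well axis.

Call:
{"name": "servo_tool", "arguments": {"motion": [[[-0.008,-0.0008,0.0145,0,0,0,1],[-0.016,-0.0016,0.029,0,0,0,1],[-0.024,-0.0024,0.0435,0,0,0,1],[-0.032,-0.0032,0.058,0,0,0,1],[-0.04,-0.004,0.0725,0,0,0,1],[-0.048,-0.0048,0.087,0,0,0,1],[-0.056,-0.0056,0.1015,0,0,0,1],[-0.064,-0.0064,0.116,0,0,0,1],[-0.072,-0.0072,0.1305,0,0,0,1],[-0.08,-0.008,0.145,0,0,0,1]]]}}

```text
clock: 12.45
eef_pos: [572.4, -13.1, 299.7]
eef_rot: [3.138, -0.519, 0.1]
wrist_force: [1.8, -0.1, -4.3]
finger_gap: 21.1
finger_force: 60.0
```

Call:
{"name": "servo_tool", "arguments": {"motion": [[[-0.006,-0.0006,0.0105,0,0,0,1],[-0.012,-0.0012,0.021,0,0,0,1],[-0.018,-0.0018,0.0315,0,0,0,1],[-0.024,-0.0024,0.042,0,0,0,1],[-0.03,-0.003,0.0525,0,0,0,1],[-0.036,-0.0036,0.063,0,0,0,1],[-0.042,-0.0042,0.0735,0,0,0,1],[-0.048,-0.0048,0.084,0,0,0,1],[-0.054,-0.0054,0.0945,0,0,0,1],[-0.06,-0.006,0.105,0,0,0,1]]]}}

```text
clock: 13.45
eef_pos: [542.5, -16.0, 352.0]
eef_rot: [3.138, -0.519, 0.1]
wrist_force: [0.3, 1.0, -5.2]
finger_gap: 21.9
finger_force: 60.0
```

```bash
python3 - <<'E'
from h import *
s=manip.read_state(); print('tcp in well',(s['eef_pos']-Cm)@Wm,s['wrist_force'],s['moment'],s['clock'],s['joints'].round(2))
c=shot('side');c2=shot('scene')
a=cv2.resize(c['frame'][90:250,180:340],(400,400),interpolation=cv2.INTER_CUBIC);b=cv2.resize(c2['frame'][130:290,200:360],(400,400),interpolation=cv2.INTER_CUBIC)
cv2.imwrite('pics/c6.png',np.hstack([a,b])[:,:,::-1])
E
```

```text
tcp in well [  2.60223214  -1.31270795 189.80978465] [ 0.30771988  0.95381834 -5.21851406] [-2.57317147e-02  7.85194086e-01  6.38782133e-04] 13.45 [-0.16 -0.09  1.7   0.14  1.03  1.27]
```

View pics/c6.png

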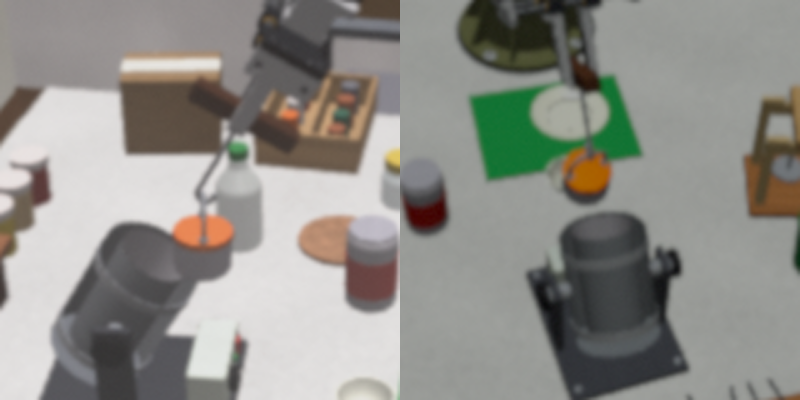

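The cup hangs clear on the hook at (203,240) left panel, lid level. Now bring the tool upright, and fit the mat centre.

Call:
{"name": "servo_tool", "arguments": {"motion": [[[0,0,0.01,-0.0008,0.008,0,1],[0,0,0.02,-0.0023,0.024,0,1],[0,-0.005,0.03,-0.004,0.042,0,1],[0,-0.012,0.04,-0.006,0.062,0,1],[0,-0.022,0.05,-0.0078,0.082,0,1],[0,-0.035,0.06,-0.0097,0.102,0,1],[0,-0.05,0.065,-0.0117,0.122,0,1],[0,-0.07,0.07,-0.0135,0.141,0,1],[0,-0.09,0.075,-0.015,0.157,0,1],[0,-0.11,0.075,-0.0157,0.1647,0,1]]]}}

```text
clock: 14.55
eef_pos: [543.3, -71.4, 388.8]
eef_rot: [3.141, 0.002, 0.099]
wrist_force: [-0.3, -0.0, -3.9]
finger_gap: 21.5
finger_force: 60.0
```

```bash
python3 - <<'E'
from h import *
H=[]
for n,b in(('scene',(150,210,210,262)),('side',(285,165,350,205))):
    c=dict(np.load('pics/'+n+'.npz')); P=cloud(c); f=c['frame'].astype(int)
    u0,v0,u1,v1=b; p=P[v0:v1,u0:u1];g=f[v0:v1,u0:u1]
    k=(g[...,0]-g[...,2]>35)&(p[...,2]>3)&(p[...,2]<13); q=p[k][:,:2]; q=q[np.hypot(*(q-[487,-355]).T)<75]; H.append(q)
    print(n,len(q),q.min(0),q.max(0),cv2.minEnclosingCircle(q.astype(np.float32)))
q=np.vstack(H); h=cv2.convexHull(q.astype(np.float32)); print(cv2.minEnclosingCircle(h))
s=manip.read_state(); print(s['eef_pos'],s['eef_rot'],s['wrist_force'],s['clock'])
E
```

```text
scene 472 [ 420.57157035 -410.89363298] [ 531.22768811 -297.69939632] ((479.0375671386719, -353.6763916015625), 58.845176696777344)
side 296 [ 464.53367545 -412.13134458] [ 534.30329676 -295.21843507] ((482.89923095703125, -353.6748962402344), 59.17216873168945)
((480.1588439941406, -353.97406005859375), 59.8777961730957)
[543.31828395 -71.43539792 388.76492503] [3.14070756e+00 1.93874770e-03 9.93025838e-02] [-0.25595461 -0.00411948 -3.92289736] 14.55
```

Call:
{"name": "servo_tool", "arguments": {"motion": [[[-0.001,-0.004,0,0,0,0,1],[-0.003,-0.016,0,0,0,0,1],[-0.0066,-0.0343,0,0,0,0,1],[-0.0112,-0.0587,0,0,0,0,1],[-0.0168,-0.088,0,0,0,0,1],[-0.0233,-0.1218,0,0,0,0,1],[-0.0305,-0.159,0,0,0,0,1],[-0.038,-0.1985,0,0,0,0,1],[-0.0459,-0.2397,0,0,0,0,1],[-0.054,-0.282,0,0,0,0,1]]]}}

```text
clock: 15.55
eef_pos: [515.1, -213.7, 389.3]
eef_rot: [3.14, -0.0, 0.099]
wrist_force: [0.5, 0.2, -4.4]
finger_gap: 21.7
finger_force: 60.0
```

Call:
{"name": "servo_tool", "arguments": {"motion": [[[-0.0081,-0.0423,0,0,0,0,1],[-0.016,-0.0835,0,0,0,0,1],[-0.0235,-0.123,0,0,0,0,1],[-0.0307,-0.16,0,0,0,0,1],[-0.0372,-0.194,0,0,0,0,1],[-0.0428,-0.2233,0,0,0,0,1],[-0.0474,-0.2476,0,0,0,0,1],[-0.051,-0.2662,0,0,0,0,1],[-0.0532,-0.278,0,0,0,0,1],[-0.054,-0.282,0,0,0,0,1]]]}}

```text
clock: 16.55
eef_pos: [488.8, -353.3, 389.0]
eef_rot: [3.141, 0.0, 0.099]
wrist_force: [0.0, 0.7, -4.3]
finger_gap: 21.7
finger_force: 60.0
```

```bash
python3 - <<'E'
from h import *
s=manip.read_state(); print(s['eef_pos'],s['eef_rot'],s['wrist_force'],s['clock'])
for n in('side','scene'):
    c=shot(n); P=cloud(c); f=c['frame'].astype(int)
    k=(f[...,0]-f[...,2]>90)&(f[...,0]>150)&(np.hypot(P[...,0]-480,P[...,1]+354)<70)&(P[...,2]>120)
    q=P[k]; u,sv,vt=np.linalg.svd(q-q.mean(0),full_matrices=False); print(n,len(q),np.median(q,0),vt[2],cv2.minEnclosingCircle(q[:,:2].astype(np.float32)))
E
```

```text
[ 488.82997563 -353.32057544  389.01321098] [3.14076692e+00 2.23231671e-04 9.89625941e-02] [ 0.02969493  0.73710307 -4.28906854] 16.55
side 112 [ 481.91176477 -338.28905915  257.37533202] [ 0.0779233   0.15184436 -0.98532799] ((480.92889404296875, -345.0464782714844), 34.35506820678711)
scene 179 [ 480.74690346 -351.27835724  255.36309927] [ 0.015096   -0.01257145 -0.99980702] ((478.539794921875, -351.9241638183594), 31.88811492919922)
```

Call:
{"name": "servo_tool", "arguments": {"motion": [[[0,0,-0.01,0,0,0,1],[0,0,-0.035,0,0,0,1],[0,0,-0.075,0,0,0,1],[0,0,-0.125,0,0,0,1],[0,0,-0.18,0,0,0,1],[0,0,-0.235,0,0,0,1],[0,0,-0.285,0,0,0,1],[0,0,-0.325,0,0,0,1],[0,0,-0.35,0,0,0,1],[0,0,-0.36,0,0,0,1]]]}}

```text
clock: 17.65
eef_pos: [488.7, -352.5, 208.0]
eef_rot: [3.142, 0.001, 0.099]
wrist_force: [-0.5, 0.3, -3.5]
finger_gap: 21.7
finger_force: 60.0
```

Call:
{"name": "servo_tool", "arguments": {"motion": [[[0,0,0,0,0,0,1],[0,0,0,0,0,0,1],[0,0,0,0,0,0,1],[0,0,-0.004,0,0,0,1],[0,0,-0.008,0,0,0,1],[0,0,-0.012,0,0,0,1],[0,0,-0.016,0,0,0,1],[0,0,-0.02,0,0,0,1],[0,0,-0.024,0,0,0,1],[0,0,-0.028,0,0,0,1]]]}}

```text
clock: 18.65
eef_pos: [488.8, -353.0, 194.9]
eef_rot: [3.141, 0.0, 0.099]
wrist_force: [0.3, 0.6, -4.8]
finger_gap: 21.8
finger_force: 60.0
```

Call:
{"name": "servo_tool", "arguments": {"motion": [[[0,0,-0.004,0,0,0,1],[0,0,-0.008,0,0,0,1],[0,0,-0.012,0,0,0,1],[0,0,-0.016,0,0,0,1],[0,0,-0.02,0,0,0,1],[0,0,-0.02,0,0,0,1]]]}}

```text
clock: 19.25
eef_pos: [488.7, -353.0, 184.8]
eef_rot: [3.141, 0.001, 0.099]
wrist_force: [-1.1, 0.5, -1.5]
finger_gap: 21.6
finger_force: 60.0
```

```bash
cat >> h.py <<'E'
def lid():
    s=manip.read_state(); print(s['eef_pos'],s['eef_rot'],s['wrist_force'],s['clock'])
    for n in('side','scene'):
        c=shot(n); P=cloud(c); f=c['frame'].astype(int)
        k=(f[...,0]-f[...,2]>90)&(f[...,0]>150)&(np.hypot(P[...,0]-480,P[...,1]+354)<70)&(P[...,2]>35)
        q=P[k]; u,sv,vt=np.linalg.svd(q-q.mean(0),full_matrices=False); print(n,len(q),np.median(q,0),vt[2],cv2.minEnclosingCircle(q[:,:2].astype(np.float32)))
E
python3 -c "from h import *;lid()"
```

```text
[ 488.70064972 -352.97424226  184.84163704] [3.14079761e+00 5.82536596e-04 9.90217029e-02] [-1.05176086  0.49919227 -1.4590487 ] 19.25
side 126 [ 474.56383443 -353.58237974   58.53881602] [-0.06525824  0.02414041 -0.99757636] ((471.2153625488281, -356.0219421386719), 32.898014068603516)
scene 147 [ 481.10610458 -358.81397348   57.55984584] [0.0345028  0.02259328 0.99914919] ((476.0556945800781, -356.999755859375), 30.77783966064453)
```

Cup has landed (force back to the hook's own weight, lid level at 58 mm). Unhooking: down a little, out sideways, then up.

Call:
{"name": "servo_tool", "arguments": {"motion": [[[0,0,-0.01,0,0,0,1],[0,0,-0.02,0,0,0,1],[0,0,-0.029,0,0,0,1],[0,0,-0.029,0,0,0,1]]]}}

```text
clock: 19.75
eef_pos: [488.6, -352.8, 169.7]
eef_rot: [3.141, 0.001, 0.099]
wrist_force: [-0.0, -0.1, -1.1]
finger_gap: 21.6
finger_force: 60.0
```

Call:
{"name": "servo_tool", "arguments": {"motion": [[[0.012,0.001,0,0,0,0,1],[0.024,0.0024,0,0,0,0,1],[0.036,0.0036,0,0,0,0,1],[0.048,0.0048,0,0,0,0,1],[0.06,0.006,0,0,0,0,1],[0.068,0.007,0,0,0,0,1],[0.068,0.007,0,0,0,0,1]]]}}

```text
clock: 20.45
eef_pos: [523.2, -349.4, 170.4]
eef_rot: [3.141, 0.0, 0.099]
wrist_force: [-0.5, -0.1, -0.7]
finger_gap: 21.3
finger_force: 60.0
```

```bash
python3 - <<'E'
from h import *
lid()
c=dict(np.load('pics/side.npz'));c2=dict(np.load('pics/scene.npz'))
a=cv2.resize(c['frame'][120:220,270:370],(400,400),interpolation=cv2.INTER_CUBIC);b=cv2.resize(c2['frame'][180:280,130:230],(400,400),interpolation=cv2.INTER_CUBIC)
cv2.imwrite('pics/c7.png',np.hstack([a,b])[:,:,::-1])
E
```

```text
[ 523.22884282 -349.35264047  170.42374175] [3.14065708e+00 4.19637945e-04 9.94758977e-02] [-0.53943838 -0.14890484 -0.71485756] 20.45
side 120 [ 473.34076728 -350.83184138   58.54234041] [-0.06737808  0.12386185 -0.99000931] ((470.9545593261719, -355.5802307128906), 31.341577529907227)
scene 75 [ 484.21040894 -364.90817834   57.46168659] [-0.00138042 -0.01480311  0.99988948] ((475.2486267089844, -357.4237060546875), 30.25874900817871)
```

View pics/c7.png

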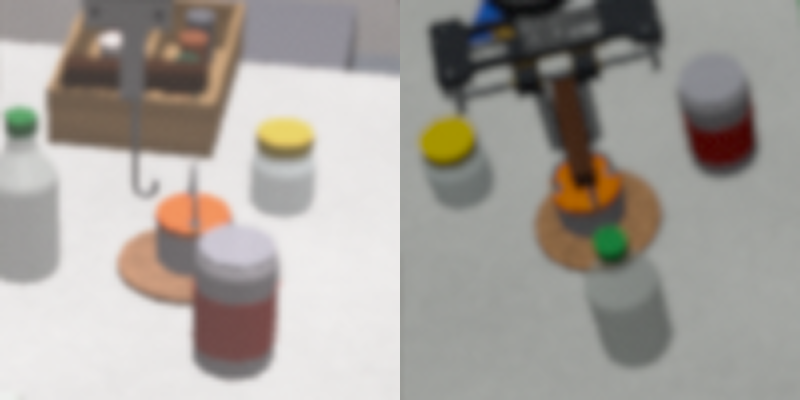

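The picture shows the hook clear of the bail and the cup standing in the middle of the cork. Lifting and going back to the stand, with the half-turn undone.

Call:
{"name": "servo_tool", "arguments": {"motion": [[[0,0,0.02,0,0,0,1],[0,0,0.06,0,0,0,1],[0,0,0.12,0,0,0,1],[0,0,0.19,0,0,0,1],[0,0,0.27,0,0,0,1],[0,0,0.35,0,0,0,1],[0,0,0.41,0,0,0.02,1],[0,0,0.44,0,0,0.06,1],[0,0.05,0.44,0,0,0.1,1],[0,0.12,0.44,0,0,0.14,1]]]}}

```text
clock: 21.55
eef_pos: [522.2, -289.9, 391.2]
eef_rot: [3.14, 0.0, 0.542]
wrist_force: [1.7, 0.3, -1.0]
finger_gap: 21.7
finger_force: 60.0
```

Call:
{"name": "servo_tool", "arguments": {"motion": [[[-0.01,0.08,0,0,0,0.045,1],[-0.02,0.16,0,0,0,0.09,1],[-0.02,0.24,0,0,0,0.135,1],[-0.02,0.32,0,0,0,0.18,1],[-0.02,0.4,0,0,0,0.225,1],[-0.02,0.48,0,0,0,0.27,1],[-0.02,0.56,0,0,0,0.315,1],[-0.02,0.64,0,0,0,0.36,1],[-0.02,0.72,0,0,0,0.405,1],[-0.02,0.8,0,0,0,0.45,1]]]}}

```text
clock: 22.55
eef_pos: [512.2, 111.9, 391.7]
eef_rot: [3.139, 0.001, 1.958]
wrist_force: [-0.2, -0.0, -1.8]
finger_gap: 21.8
finger_force: 60.0
```

```bash
python3 - <<'E'
from h import *
go([497.1,430.1,384],down(2.893)); s=manip.read_state(); print(s['eef_pos'],s['eef_rot'],s['finger_force'],s['joints'].round(2))
E
```

```text
shift [-0.0302, 0.6364, -0.0154] turn [-0.0004, 0.0007, 0.2976] deg 53.6 clk 22.55
[512.21609431 111.89311248 391.70747372] [3.13926968e+00 6.22431331e-04 1.95811370e+00] 59.98633146286011 [ 0.15  0.17  1.25 -0.    1.71 -0.24]
```

Call:
{"name": "servo_tool", "arguments": {"motion": [[[-0.005,0.08,0,0,0,0.04,1],[-0.01,0.16,0,0,0,0.08,1],[-0.015,0.24,0,0,0,0.12,1],[-0.02,0.32,0,0,0,0.16,1],[-0.025,0.4,0,0,0,0.2,1],[-0.03,0.48,0,0,0,0.24,1],[-0.03,0.55,-0.01,0,0,0.27,1],[-0.03,0.6,-0.015,0,0,0.29,1],[-0.03,0.636,-0.015,0,0,0.2976,1],[-0.03,0.636,-0.015,0,0,0.2976,1]]]}}

```text
clock: 23.55
eef_pos: [497.2, 430.0, 382.9]
eef_rot: [3.141, -0.0, 2.89]
wrist_force: [0.0, -0.3, -1.6]
finger_gap: 21.6
finger_force: 60.0
```

```bash
python3 - <<'E'
from h import *
go([497.1,430.1,384],down(2.893))
go([497.1,430.1,146],down(2.893)); 
c=shot('wrist');f=c['frame'].astype(int);P=cloud(c)
s=manip.read_state();R0=Ro.from_euler('xyz',s['eef_rot']).as_matrix();L=(P-s['eef_pos'])@R0
yy,xx=np.mgrid[0:420,0:560]
k=(xx>255)&(xx<305)&(yy>150)&(yy<375)&(L[...,2]<-15)&(L[...,2]>-45)&(f.sum(-1)<200)
q=L[k];print('handle in tool',np.median(q,0),cv2.minAreaRect(q[:,:2].astype(np.float32)))
j=L[k&(np.abs(L[...,1]-2)<6)]; print('pitch',np.polyfit(j[:,0],j[:,2],1))
E
```

```text
shift [-0.0002, 0.0003, 0.0022] turn [-0.0002, -0.0, 0.001] deg 0.2 clk 23.55
shift [-0.0002, 0.0003, -0.4738] turn [-0.0002, -0.0, 0.001] deg 0.2 clk 23.55
handle in tool [ 17.8584236    2.91465225 -28.1121757 ] ((1.7547988891601562, 3.324204444885254), (24.711912155151367, 117.68914031982422), 88.54134368896484)
pitch [ 6.64529794e-03 -2.82931302e+01]
```

The handle hasn't slipped in the grip. Lowering it into the bay.

Call:
{"name": "servo_tool", "arguments": {"motion": [[[0,0,-0.04,0,0,0.001,1],[0,0,-0.12,0,0,0.001,1],[0,0,-0.2,0,0,0.001,1],[0,0,-0.28,0,0,0.001,1],[0,0,-0.35,0,0,0.001,1],[0,0,-0.4,0,0,0.001,1],[0,0,-0.43,0,0,0.001,1],[0,0,-0.455,0,0,0.001,1],[0,0,-0.465,0,0,0.001,1],[0,0,-0.474,0,0,0.001,1]]]}}

```text
clock: 24.6
eef_pos: [498.2, 428.5, 146.9]
eef_rot: [3.139, 0.001, 2.89]
wrist_force: [0.1, 0.2, -1.3]
finger_gap: 21.5
finger_force: 60.0
```

Call:
{"name": "servo_tool", "arguments": {"motion": [[[0,0,0,0,0,0,1],[0,0,-0.002,0,0,0,1],[0,0,-0.002,0,0,0,1]]]}}

```text
clock: 24.9
eef_pos: [497.9, 428.6, 145.6]
eef_rot: [3.14, 0.001, 2.891]
wrist_force: [0.1, -0.2, -0.5]
finger_gap: 21.7
finger_force: 60.0
```

Call:
{"name": "servo_tool", "arguments": {"motion": [[[0,0,-0.001,0,0,0,0.7],[0,0,-0.001,0,0,0,0.5],[0,0,-0.001,0,0,0,0.35],[0,0,-0.001,0,0,0,0.2],[0,0,-0.001,0,0,0,0.2],[0,0,-0.001,0,0,0,0.2],[0,0,0.02,0,0,0,0.2],[0,0,0.06,0,0,0,0.2],[0,0,0.13,0,0,0,0.2],[0,0,0.2,0,0,0,0.2]]]}}

```text
clock: 25.9
eef_pos: [497.6, 428.3, 247.0]
eef_rot: [3.141, 0.0, 2.891]
wrist_force: [-0.6, 0.3, 0.2]
finger_gap: 74.9
finger_force: 0.0
```

Call:
{"name": "servo_tool", "arguments": {"motion": [[[0,0,0.08,0,0,0,0.2],[0,0,0.16,0,0,0,0.2],[0,0,0.2,0,0,0,0.2],[0,0,0.2,0,0,0,0.2],[0,0,0.2,0,0,0,0.2],[0,0,0.2,0,0,0,0.2]]]}}

```text
clock: 26.5
eef_pos: [497.6, 428.3, 343.6]
eef_rot: [-3.141, -0.001, 2.891]
wrist_force: [-0.2, 0.2, 0.4]
finger_gap: 75.2
finger_force: 0.0
```

```bash
python3 - <<'E'
from h import *
lid()
c=shot('wrist');f=c['frame'].astype(int);P=cloud(c);s=manip.read_state();print(s['finger_gap'],s['wrist_force'])
m=(P[...,2]>160)&(P[...,2]<185)&(P[...,0]>400)&(P[...,0]<600)&(f.sum(-1)<220)&(P[...,1]>385)
q=P[m];print(np.median(q[:,2]),cv2.minAreaRect(q[:,:2].astype(np.float32)))
E
```

```text
[497.56515457 428.3200911  343.55956092] [-3.14081292e+00 -1.20279593e-03  2.89066629e+00] [-0.16649622  0.16366143  0.38416056] 26.5
side 122 [ 473.77310614 -351.71926829   58.05464351] [-0.06654817  0.11321326 -0.99133955] ((471.50616455078125, -353.03216552734375), 32.73185348510742)
scene 147 [ 476.54381931 -357.5030129    56.87604539] [ 0.0112087  -0.01384717  0.9998413 ] ((473.810546875, -358.7715759277344), 30.34197998046875)
75.1500611199601 [-0.49549916  0.46683944  0.34759371]
173.75238235854408 ((498.0308532714844, 431.14202880859375), (21.87882423400879, 118.08753204345703), 75.3218994140625)
```

Hook handle is back at (498, 431, 162) within 2 mm of its start, and the cup stands upright within about 10 mm of the mat's centre. Handing in.

```bash
python3 -c "
from h import *
print(manip.sign_off())"
```

```text
the job is handed in; nothing more can be done
None
```

The cup is standing upright on the cork mat within about 10 mm of its centre, the hook is hanging back in its bay, let go, and the job is handed in (about 26.5 s of 72 s used); the sign-off returned no verdict.

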